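Load the piston-pin magazine

TASK

Load the pin magazine of the assembly station: lift the two plain steel piston pins out of their wells in the white carrier and feed them, one after the other, into the sloping clear tube, so that the first rests on the closed end of the tube and the second sits right down on the first, then let go. Leave the knobbed setting gauge in its well, and do not shift the piston, the connecting rod or the grease tin.

Things in the scene. Friction and masses are not known exactly. Their poses are not given: they have to be found in the camera images.
- carrier: White plastic pin carrier, fixed to the plate, 100 mm (x) by 180 mm (y), 108 mm high; an aluminium foot 18 mm high juts out 22 mm at the middle of each 180 mm side. Origin: centre of the underside, z up. Three round wells in a row along its y, at y = -56, 0 and +56 mm, x = 0. Each opens into the floor of a finger slot that runs along x.
- well_mid (a point): Centre of the middle well's mouth, 60 mm above the carrier's underside. Every well: diameter 26 mm, blind, 50 mm deep (its floor is 10 mm above the underside). The slot over each well is 42 mm wide in the carrier's y, open at both x ends and at the top, from 60 up to 108 mm; ribs 13 to 14 mm thick stand beside it. Fingers fit only straight down in the slot, one on each x side of the part.
- pin_a: Plain straight steel piston pin, 24 mm diameter, 100 mm long, ends chamfered 2.5 mm, dark round bore mark on each end, 0.26 kg. Origin: centre of its lower end face as it stands, z along the pin. Stands in any one of the three wells, top 110 mm above the carrier's underside, the upper 50 mm free in the slot.
- pin_b: Second piston pin, the same as pin_a, in another of the wells. Either may be fed first.
- gauge: Steel setting gauge that stays in the remaining well: a 24 mm shank with a thin 12 mm neck and a round 32 mm knob with a black cap; its top is 118 mm above the carrier's underside. Origin: centre of its lower end, z up.
- pin_a_mid (a point): Middle of pin_a, on its axis, 50 mm from either end.
- pin_b_mid (a point): Middle of pin_b, on its axis, 50 mm from either end.
- tube: Clear tube of the magazine, fixed on a stand, leaning 35 degrees from vertical, its mouth up and roughly towards the robot. Origin: centre of the closed end's inner floor; z along the axis, out of the mouth. Bore 28 mm, outside 38 mm, 155 mm from floor to rim. Backing bar and stand on its +x side (away from the robot), ending 30 mm short of the rim; a black block below the closed end.
- tube_mouth (a point): Centre of the tube's mouth at the rim, 202 mm above the plate. The last 19 mm are an aluminium funnel, 28 mm widening to 44 mm at the rim (54 mm outside). A pin let go in it slides down by its weight or, if it sticks, is pushed on by the next. With both right down, their middles are 50 and 150 mm from the floor and the second stands 45 mm out of the mouth.
- piston: Bystander: aluminium piston, 80 mm diameter, 70 mm high, standing on the plate. Origin: centre of its underside.
- conrod: Bystander: dark connecting rod lying flat between carrier and magazine, about 185 mm long, 80 mm wide at the big end, 22 mm high. Origin: underside, about the middle; its length is along x.
- grease_tin: Bystander: tin, 84 mm diameter, 60 mm high, on the plate. Origin: centre of its underside.
Things that resemble listed ones, but are neither listed nor needed, are in the scene too. What is shaped like the pin_b but pink is not meant. Leave any yellow look-alike of the pin_a alone.

How it is judged:
By the outcome, as a careful person would: the job done as asked, in the order asked, and still so for the second after the job is handed in, with the robot touching nothing.
It also fails if it takes over 58 s, if anything falls off the work surface, if the arm or the gripper's body presses on something with over 40 N, if the wrist force passes 120 N, or if a joint passes its speed limit or range.

ROBOT

A 6-joint arm with a two-finger parallel gripper is mounted at the origin on the work surface. World frame = base frame: x ahead of the robot, y to its left, z up, the work surface at z = 0. Lengths are in mm, angles in rad, forces in N, time in s.
With the tool pointing down it reaches from about 350 to 975 mm from the base axis. Payload 7.1 kg.
Tool frame: the origin (TCP) lies between the finger pads; the fingertips stand 17 mm ahead of it and the grasp point (between the pads) lies 2 mm behind it (tip_reach is the y of the fingertips in the tool frame, in mm); y points along the fingers, x is the direction in which the jaws open and shut, and the axes are right-handed (so a half turn about y gives the same grasp; the last joint's range is limited). The gripper opens to 88 mm and grips with 3 to 60 N. Pads are 20 mm wide; open, the fingers measure 115 mm over their backs; the gripper's body (75 mm by 178 mm) begins 61 mm behind the grasp point.
Start: joints at [-1.306, 0.423, 1.63, -0, 1.089, -0.019], TCP at [175.022, -599.977, 239.675] pointing down, gripper open.
Joint ranges: [-3, 3], [-0.9, 2.11], [0.09, 2.58], [-1.31, 4.45], [0.11, 2.69], [-2.54, 2.54]. Speed limits (rad/s): [2.39, 2.39, 3.01, 3.14, 3.14, 3.14].

INTERFACE

Orientations are given as a rotation vector (axis times angle).
In Python, from workcell import get_obs, get_image, camera_model, close_job, silhouettes, tip_of, tip_reach gives the robot as it stands. The module is installed in compiled form; this text tells all that it offers.
- The arm moves only by the tool arm_command, never from a script. Its argument "targets" is a list of rows, each a list of 4 numbers: the shift along the tool's x, y, z in mm, then the turn about the tool's y in rad. A call has 1 to 20 rows; each row shifts and turns the commanded pose from where the row before left it, along the tool's axes as they then stand; what a row does not reach is not made up. A row lasts 1/12 s, in which the tool goes at most 41.7 mm and 7.16 degrees, less where a joint would pass 70% of its speed; a pose out of reach is approached as far as the arm can. A call is refused whole if a number of a shift passes 41.7 or a number of a turn 0.125, either way. A call with a gripper value outside its range is refused whole. "gripper" is the opening in per cent of the stroke, from 0 (shut) to 100 (fully open), set as the call begins (left out, the last holds). The fingers move at their own pace and stop on an object; the grip force is fixed at half the most. Time passes only in rows, so rows that do not move let the fingers close. It gives the time, the measured TCP pose, the force and the opening at its end, in the units of the state.
- get_obs(): the state, without advancing time (a new reading comes with each control period).
- get_image(name): name is "side" or "top" or "wrist"; returns the picture (400x640x3 uint8, blue, green, red); there is no depth.
- camera_model(name): a dict with "mtx" (3x3 intrinsics, pixels), "position" and "orientation" of the camera in the world. Camera axes: x right, y up, looking along -z (the intrinsics and any distortion apply to the point x, -y, -z); pixel columns grow to the right and rows downward; lengths in mm; the calibration is good to about 2 mm. A picture is of the moment at which its call begins: read the wrist's pose just before it. camera_model takes no time and is no camera call; for the wrist camera it gives the pose at the moment of the call.
- close_job(): hands the job in, once; it reports no verdict.
Trained networks look in the newest picture that a camera, given by its name, has taken for a name from the list of things; names that differ only in an ending like _2 or _b are one class to them, and where a whole thing is asked for, a point or a joint stands for the part that bears it (a point fixed in the world has none). Each returns a list of dicts, best first, with "conf" (0 to 1); they miss things now and then, are a little off and sometimes report something else, mostly with a low value. They report only what shows in the picture. A call takes as long as a camera call. They do not tell look-alikes from the thing itself.
- silhouettes(camera, thing): "pixels" (400x640 bool, what is visible of it) and "at" ([column, row] in pixels, amid what is visible of it).
- tip_of(camera, thing): "at" ([column, row] in pixels: a listed point, or the origin of a listed thing).
The state is a dict: "t": time; "qpos": joint angles; "qvel": joint speeds; "joint_torque": joint torques, N m; "ee_pos": TCP position; "orientation": TCP orientation; "ft_force": force on the tool from outside, world axes, zero at the start; "moment": the same for the moment, N m; "width": finger opening in mm.
Only numpy, scipy, OpenCV 4.12 (cv2) and the standard library are available. Lean on these libraries where they do the work, as an engineer would, in place of code of your own. Each camera call takes 0.05 s, during which the arm holds its last target. There are 200 camera calls.

## Working session

There is one attempt and no reset: what is moved stays moved. The work goes in short steps, Python scripts to look and compute and a tool call to move; the robot and the scene stay as the last step left them, time stands still between calls to the robot, and variables do not carry over. Pictures are saved under pics/ and viewed, about 8 in all and at most 12, crops included, and the job is handed in when it is done.

Besides the shell and the picture viewer there is one more tool, called by a JSON object that holds its "api" and its "payload". arm_command: Moves the arm, as the interface text tells. Its arguments: {"type":"object","properties":{"targets":{"type":"array","items":{"type":"array","items":{"type":"number"}}},"gripper":{"type":"number"}},"required":["targets"]}

```bash
mkdir -p pics
cat > h.py <<'E'
import numpy as np, cv2
from scipy.spatial.transform import Rotation as R
from workcell import *
def rot(o):
    o=np.array(o,float)
    if o.shape==(3,3): return o
    return R.from_rotvec(o).as_matrix() if o.size==3 else R.from_quat(o).as_matrix()
def ray(m,px):
    d=m.get('dist',m.get('distortion'))
    p=cv2.undistortPoints(np.array([[px]],float),np.array(m['mtx'],float),None if d is None else np.array(d,float))[0,0]
    return np.array(m['position'],float), rot(m['orientation'])@np.array([p[0],-p[1],-1.])
def atz(m,px,z):
    o,d=ray(m,px); return o+d*(z-o[2])/d[2]
def proj(m,P):
    q=rot(m['orientation']).T@(np.atleast_2d(P)-np.array(m['position'])).T
    q=np.array([q[0],-q[1],-q[2]]); u=np.array(m['mtx'])@q; return (u[:2]/u[2]).T
E
python3 - <<'E'
from h import *
print(tip_reach, get_obs())
for c in('side','top','wrist'):
    m=camera_model(c); print(c,m)
a=get_image('top');b=get_image('side');w=get_image('wrist')
cv2.imwrite('pics/top.png',a);cv2.imwrite('pics/side.png',b);cv2.imwrite('pics/wrist.png',w)
for c in('top','side'):
  for n in('carrier','well_mid','pin_a','pin_a_mid','gauge','tube','tube_mouth','piston','conrod','grease_tin'):
    print(c,n,[(np.round(d['at']).tolist(),round(d['conf'],2)) for d in tip_of(c,n)][:4])
E
```

```text
17.0 {'t': 0.0, 'qpos': array([-1.30600327e+00,  4.23867682e-01,  1.63071181e+00,  1.97150744e-05,
        1.08860400e+00, -1.89761296e-02]), 'qvel': array([ 0.00011419, -0.00017516,  0.00015858, -0.00053777,  0.00039126,
        0.00130732]), 'joint_torque': array([-4.74392746e-04, -5.44622648e+01, -2.73669022e+01,  6.43334398e-02,
        2.27301603e-02, -1.28702281e-04]), 'ee_pos': array([ 174.88518551, -599.46129911,  238.87635801]), 'orientation': array([-1.32915353,  0.99855289, -0.99648545]), 'ft_force': array([ 0.0199999 , -0.20990648, -0.76743902]), 'moment': array([-0.03440394,  0.05246319,  0.00394219]), 'width': 87.66631168860916}
side {'mtx': array([[460.56121936,   0.        , 315.98987853],
       [  0.        , 460.56121936, 202.12975692],
       [  0.        ,   0.        ,   1.        ]]), 'position': array([ 370.92692776, -656.5455773 ,  906.94997226]), 'orientation': array([ 0.79443016, -0.13996306, -0.27630372])}
top {'mtx': array([[420.5964564 ,   0.        , 311.81913889],
       [  0.        , 420.5964564 , 196.41392981],
       [  0.        ,   0.        ,   
[... 726 characters left out ...]
be [([260.0, 195.0], 0.81)]
top tube_mouth [([253.0, 222.0], 0.87)]
top piston [([332.0, 163.0], 0.91)]
top conrod [([328.0, 248.0], 0.58)]
top grease_tin [([187.0, 214.0], 0.78), ([397.0, 222.0], 0.7)]
side carrier [([329.0, 346.0], 0.69), ([312.0, 189.0], 0.62)]
side well_mid [([328.0, 336.0], 0.75)]
side pin_a [([334.0, 288.0], 0.77), ([331.0, 343.0], 0.7), ([379.0, 320.0], 0.64)]
side pin_a_mid [([332.0, 272.0], 0.7)]
side gauge [([343.0, 366.0], 0.57), ([272.0, 160.0], 0.38)]
side tube [([310.0, 190.0], 0.98)]
side tube_mouth [([273.0, 164.0], 0.68), ([344.0, 364.0], 0.45)]
side piston [([377.0, 258.0], 0.79)]
side conrod [([262.0, 284.0], 0.64)]
side grease_tin [([270.0, 166.0], 0.84)]
```

View pics/top.png

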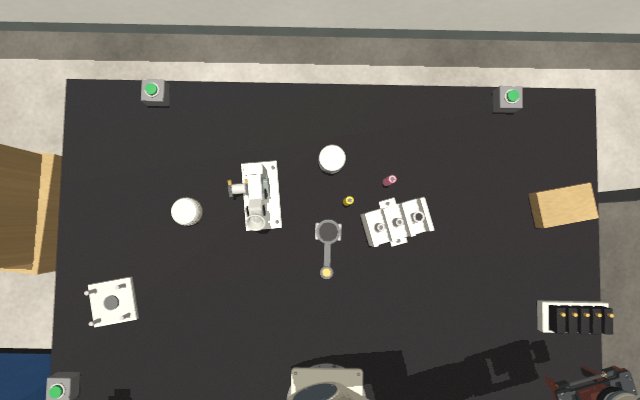

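View pics/side.png

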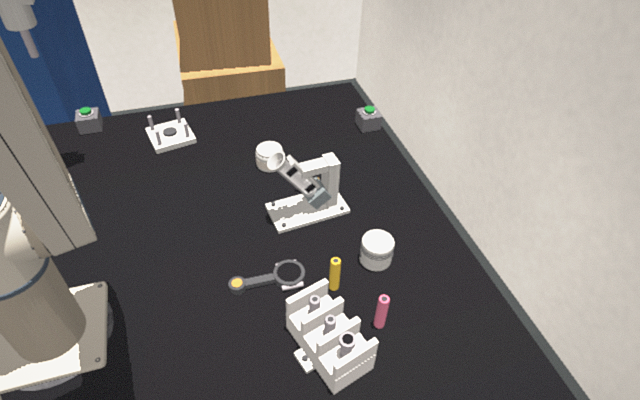

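The top view shows the carrier at (398,222), its gauge (black cap) at (418,217), and steel pins at about (398,222) and (379,227). The yellow pin is at (349,201), the pink pin at (390,180) and the tube mouth at (255,222). The side view agrees.

Run:
```python
from h import *
a=cv2.imread('pics/top.png');b=cv2.imread('pics/side.png')
A=cv2.resize(a[150:260,225:445],None,fx=3.6,fy=3.6,interpolation=cv2.INTER_CUBIC)
B=np.hstack([cv2.resize(b[270:390,270:390],None,fx=3.3,fy=3.3,interpolation=cv2.INTER_CUBIC),cv2.resize(b[130:250,250:370],None,fx=3.3,fy=3.3,interpolation=cv2.INTER_CUBIC)])
B=B[:,:792]; A=A[:,:792]
cv2.imwrite('pics/z.png',cv2.resize(np.vstack([A,B]),None,fx=.75,fy=.75,interpolation=cv2.INTER_AREA))
t=camera_model('top');s=camera_model('side')
def tri(p,q):
    o1,d1=ray(t,p);o2,d2=ray(s,q)
    k=np.linalg.lstsq(np.c_[d1,-d2],o2-o1,rcond=None)[0]
    x,y=o1+k[0]*d1,o2+k[1]*d2; return np.round((x+y)/2,1),round(np.linalg.norm(x-y),1)
print('mouth',tri((253,222),(273,164)),'floor',tri((260,195),(310,190)))
print('wellmid',atz(t,(398,223),60),atz(s,(328,336),60))
for n,px,z in(('gauge cap',(418.5,216.5),118),('pinmid',(398,222.5),110),('pinL',(379.5,227.5),110),('mouth',(253,222),202),('yellow',(349,200.5),100),('pink',(390.5,180),100)): print(n,atz(t,px,z).round(1))
for n,px,z in(('gauge cap',(347,341),118),('pinmid',(330,321),110),('pinL',(315,300),110),('mouth',(273,164),202)): print('side',n,atz(s,px,z).round(1))
for c in('carrier',):
  d=silhouettes('top',c)[0];ys,xs=np.nonzero(d['pixels']);print(cv2.minAreaRect(np.c_[xs,ys].astype(np.float32)))
```

```text
mouth (array([549.1, 213.9, 183.5]), np.float64(7.3)) floor (array([636.1, 207.6,  80. ]), np.float64(7.5))
wellmid [ 557.70118842 -204.74301019   60.        ] [ 554.89068645 -204.48256708   60.        ]
gauge cap [ 577.3 -251.3  118. ]
pinmid [ 559.1 -194.3  110. ]
pinL [ 543.7 -141.1  110. ]
mouth [552.7 210.6 202. ]
yellow [620.3 -53.2 100. ]
pink [ 682.6 -173.6  100. ]
side gauge cap [ 573.3 -255.6  118. ]
side pinmid [ 558.1 -201.2  110. ]
side pinL [ 544.2 -146.3  110. ]
side mouth [541.1 192.6 202. ]
((396.2618408203125, 220.5066680908203), (45.87560272216797, 66.02081298828125), 74.35775756835938)
```

View pics/z.png

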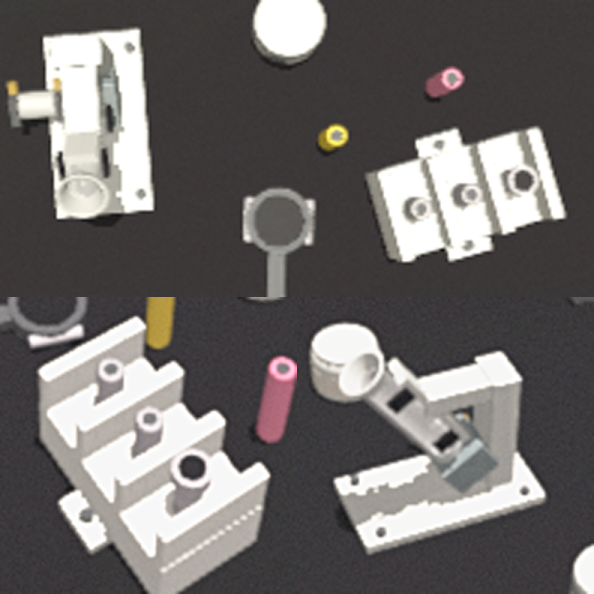

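The zoom crops confirm it. Corrected pin-top pixels are about (380.6,227) and (399.1,221.5) in the top view, with the mouth at (255.4,221.1). In the side view they are (315.3,299.5), (330.2,318.9) and (275.9,161.9).

```bash
cat >> h.py <<'E'
def plan(target,jaw,n=None):
    """target TCP (mm), jaw: world yaw of tool x (rad, mod pi chosen near q6 mid)"""
    o=get_obs();Rt=rot(o['orientation']);p=o['ee_pos'];y=np.arctan2(Rt[1,0],Rt[0,0])
    print('t',round(o['t'],2),'p',p.round(1),'toolx yaw',round(y,3),'tooly',Rt[:,1].round(3),'q6',o['qpos'][5].round(2))
    for k in(-1,0,1):
        d=(jaw+k*np.pi)-y
        d=(d+np.pi)%(2*np.pi)-np.pi
        Rn=R.from_rotvec([0,0,d]).as_matrix()@Rt
        print(' yaw change',round(d,3),'-> turn about tool y',round(d*np.sign(Rt[2,1]),3),'shift in turned frame',(Rn.T@(np.array(target)-p)).round(1),'in current',(Rt.T@(np.array(target)-p)).round(1))
E
python3 - <<'E'
from h import *
t=camera_model('top');s=camera_model('side')
for n,p,q,z in(('L',(380.6,227),(315.3,299.5),110),('M',(399.1,221.5),(330.2,318.9),110),('gauge',(418.3,217),(347,341),118),('mouth',(255.4,221.1),(275.9,161.9),202),('floor',(260,195),(310,190),75)):
    print(n,atz(t,p,z).round(1),atz(s,q,z).round(1))
plan((552,-170,300),np.arctan2(.27,.963))
m=camera_model('wrist');o=get_obs();print('cam in tool',(rot(o['orientation']).T@(m['position']-o['ee_pos'])).round(1),'cam dir in tool',(rot(o['orientation']).T@rot(m['orientation'])).round(2).tolist())
E
```

```text
L [ 545.2 -144.3  110. ] [ 545.1 -145.3  110. ]
M [ 562.  -197.4  110. ] [ 560.  -196.9  110. ]
gauge [ 575.9 -250.7  118. ] [ 573.3 -255.6  118. ]
mouth [555.2 204.3 202. ] [549.7 198.5 202. ]
floor [632.8 209.2  75. ] [641.4 211.9  75. ]
t 1.2 p [ 175.  -600.   239.7] toolx yaw -1.287 tooly [-0. -0. -1.] q6 -0.02
 yaw change -1.581 -> turn about tool y 1.581 shift in turned frame [-479.1  -60.3 -312.2] in current [-307.2  -60.3  482.3]
 yaw change 1.56 -> turn about tool y -1.56 shift in turned frame [479.1 -60.3 312.2] in current [-307.2  -60.3  482.3]
 yaw change -1.581 -> turn about tool y 1.581 shift in turned frame [-479.1  -60.3 -312.2] in current [-307.2  -60.3  482.3]
cam in tool [   0.4 -145.4   81.5] cam dir in tool [[1.0, 0.0, -0.0], [-0.0, 0.3, -0.96], [-0.0, 0.96, 0.3]]
```

{"api": "arm_command", "payload": {"targets": [[0,-3,0,-0.12],[0,0,0,-0.12],[0,0,0,-0.12],[0,0,0,-0.12],[0,0,0,-0.12],[0,0,0,-0.12],[0,0,0,-0.12],[0,0,0,-0.12],[0,0,0,-0.12],[0,0,0,-0.12],[0,0,0,-0.12],[0,0,0,-0.12],[0,0,0,-0.12]], "gripper": 100}}

```text
t: 2.28
ee_pos: [175.0, -600.0, 242.7]
orientation: [-1.56, -0.219, 0.219]
ft_force: [0.0, -0.4, 1.3]
width: 88.0
```

{"api": "arm_command", "payload": {"targets": [[32,0,22.5,0],[32,0,22.5,0],[32,0,22.5,0],[32,0,22.5,0],[32,0,22.5,0],[32,0,22.5,0],[32,0,22.5,0],[32,0,22.5,0],[32,0,22.5,0],[32,0,22.5,0],[32,0,22.5,0],[32,0,22.5,0],[32,0,22.5,0],[32,0,22.5,0],[32,0,22.5,0],[0,0,0,0]]}}

```text
t: 3.62
ee_pos: [550.0, -141.1, 243.0]
orientation: [-1.559, -0.22, 0.215]
ft_force: [-0.7, 0.2, -0.8]
width: 88.0
```

Run:
```python
from h import *
plan((545,-145,250),.273)
m=camera_model('wrist');w=get_image('wrist');cv2.imwrite('pics/w1.png',w)
print(m)
for n in('pin_a','pin_a_mid','well_mid','gauge'):
    print(n,[(np.round(d['at'],1).tolist(),round(d['conf'],2)) for d in tip_of('wrist',n)][:4])
for d in silhouettes('wrist','pin_a'): print(np.round(d['at'],1),d['conf'],d['pixels'].sum())
for P in((545,-145,110),(561,-197,110)): print(proj(m,P))
```

```text
t 3.62 p [ 550.  -141.1  243. ] toolx yaw 0.277 tooly [ 0.003  0.001 -1.   ] q6 -0.55
 yaw change 3.137 -> turn about tool y -3.137 shift in turned frame [ 5.9 -6.9  2.4] in current [-5.9 -7.  -2.4]
 yaw change -0.004 -> turn about tool y 0.004 shift in turned frame [-5.9 -7.  -2.4] in current [-5.9 -7.  -2.4]
 yaw change 3.137 -> turn about tool y -3.137 shift in turned frame [ 5.9 -6.9  2.4] in current [-5.9 -7.  -2.4]
{'mtx': array([[314.1362394 ,   0.        , 324.9515106 ],
       [  0.        , 314.1362394 , 198.02756054],
       [  0.        ,   0.        ,   1.        ]]), 'position': array([527.48866855, -63.27525345, 388.48354869]), 'orientation': array([-0.29788452, -0.04457203,  0.27414447])}
pin_a [([320.0, 171.9], 0.86), ([417.4, 222.6], 0.76), ([401.1, 112.4], 0.71)]
pin_a_mid [([414.3, 116.3], 0.62), ([315.6, 179.8], 0.55)]
well_mid [([319.8, 228.0], 0.85)]
gauge []
[417.9 116.2] 0.93 1062
[321.1 243.6] 0.85 636
[428.8 235. ] 0.85 820
[317.6 191.6] 0.7 721
[320.8 219.8] 0.45 14285
[[318.10234058 195.12552885]]
[[319.67631766 248.48519025]]
```

View pics/w1.png

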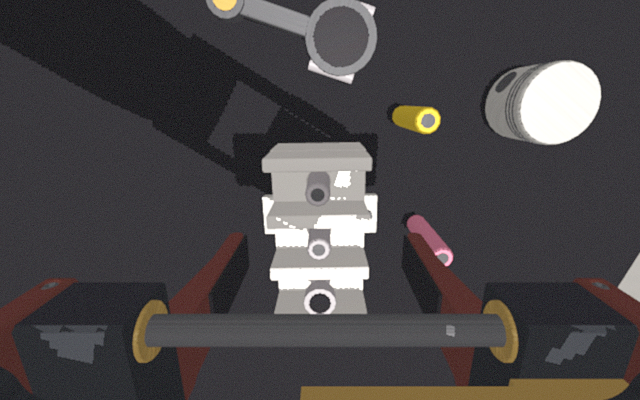

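The wrist view shows the pin tops at (318,195) and (319,250) and the gauge at (320,301), within about 2 px of the projections. The yellow pin is at (428,120) and the pink one at (445,257), both clear of the fingers.

{"api": "arm_command", "payload": {"targets": [[-6,2,-2.4,0],[0,30,0,0],[0,30,0,0],[0,30,0,0],[0,30,0,0],[0,30,0,0],[0,0,0,0]]}}

```text
t: 4.5
ee_pos: [536.7, -149.6, 85.8]
orientation: [-1.557, -0.206, 0.22]
ft_force: [-1.2, 0.0, -0.1]
width: 87.9
```

{"api": "arm_command", "payload": {"targets": [[0,0,0,0],[0,0,0,0],[0,0,0,0],[0,0,0,0],[0,0,0,0],[0,0,0,0],[0,0,0,0],[0,0,0,0]], "gripper": 0}}

```text
t: 5.17
ee_pos: [541.3, -149.5, 91.0]
orientation: [-1.56, -0.215, 0.214]
ft_force: [0.6, -0.1, -0.7]
width: 37.8
```

{"api": "arm_command", "payload": {"targets": [[4.8,0,3.3,0],[0,0,0,0],[0,0,0,0],[0,0,0,0],[0,0,0,0],[0,0,0,0]]}}

```text
t: 5.67
ee_pos: [545.1, -144.9, 90.7]
orientation: [-1.56, -0.215, 0.214]
ft_force: [1.5, 0.9, 0.3]
width: 23.3
```

{"api": "arm_command", "payload": {"targets": [[0,-15,0,0],[0,-25,0,0],[0,-28,0,0],[0,-28,0,0],[0,-28,0,0],[0,-28,0,-0.124],[0,-28,0,-0.124],[0,-28,0,-0.124],[0,-22,0,-0.124],[0,0,0,-0.124],[0,0,0,-0.124],[0,0,0,-0.124],[0,0,0,-0.124],[0,0,0,-0.124],[0,0,0,-0.124],[0,0,0,-0.124]]}}

```text
t: 7.0
ee_pos: [544.1, -145.0, 319.9]
orientation: [-1.173, -1.261, 1.263]
ft_force: [-0.7, 0.7, -2.5]
width: 23.4
```

{"api": "arm_command", "payload": {"targets": [[15,0,-1,0],[30,0,-3,0],[35,0,-3,0],[35,0,-3,0],[35,0,-3,0],[35,0,-3,0],[35,0,-3,0],[35,0,-3,0],[20,0,-2,0],[10,0,-1,0],[0,0,0,0],[0,0,0,0],[0,0,0,0],[0,0,0,0]]}}

```text
t: 8.17
ee_pos: [550.9, 139.5, 320.6]
orientation: [-1.178, -1.256, 1.257]
ft_force: [-1.4, 0.8, -1.5]
width: 23.6
```

Run:
```python
from h import *
plan((552,201,331),1.64)
o=get_obs();print(o['width'],o['ft_force'])
m=camera_model('wrist');w=get_image('wrist');s=get_image('side')
cv2.imwrite('pics/w2.png',np.vstack([w,s[60:240,120:440].repeat(2,1)[:, :640]])[:600])
print([ (np.round(d['at'],1).tolist(),round(d['conf'],2)) for d in tip_of('wrist','tube_mouth')],[ (np.round(d['at'],1).tolist(),round(d['conf'],2)) for d in tip_of('wrist','tube')])
for d in tip_of('wrist','tube_mouth')[:2]: print(atz(m,d['at'],202).round(1))
for d in tip_of('wrist','tube')[:1]: print('floor',atz(m,d['at'],75).round(1))
print('proj mouth',proj(m,(552,201,202)))
t=camera_model('top');f=lambda u,v:(225+u/2.7,150+v/2.7)
for e in(((45,38),(57,217)),((138,30),(153,212))):
    a,b=[atz(t,f(*p),12) for p in e];print('plate edge deg',np.degrees(np.arctan2(*(a-b)[[1,0]])))
```

```text
t 8.17 p [550.9 139.5 320.6] toolx yaw 1.635 tooly [-0. -0. -1.] q6 -1.41
 yaw change -3.137 -> turn about tool y 3.137 shift in turned frame [-61.2 -10.4   5.3] in current [ 61.3 -10.4  -5. ]
 yaw change 0.005 -> turn about tool y -0.005 shift in turned frame [ 61.2 -10.4  -5.3] in current [ 61.3 -10.4  -5. ]
 yaw change -3.137 -> turn about tool y 3.137 shift in turned frame [-61.2 -10.4   5.3] in current [ 61.3 -10.4  -5. ]
23.622077475154406 [-1.35384015  0.79027122 -1.5254103 ]
[([399.4, 201.9], 0.72)] [([374.3, 237.1], 0.93), ([322.2, 238.1], 0.42)]
[550.7 204.8 202. ]
floor [641.5 211.7  75. ]
proj mouth [[394.90421987 203.0201164 ]]
plate edge deg 5.486259745644757
plate edge deg 6.071787512329354
```

View pics/w2.png

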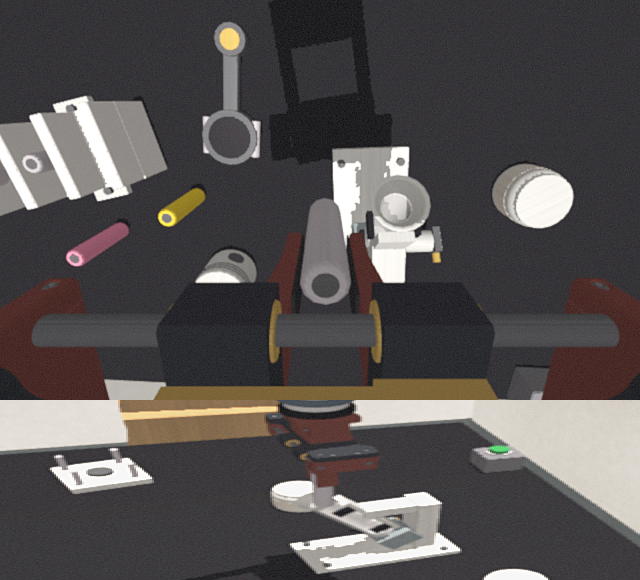

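The wrist view shows the pin held vertical at (323,205–287) and the funnel rim centred at about (402,204). That puts the mouth near (551.5, 205, 202). Moving over it.

{"api": "arm_command", "payload": {"targets": [[13,0,-1.4,-0.03],[13,3,-1.4,0],[13,4,-1.4,0],[13,4,-1.4,0],[13,4,-1.2,0],[0,0,0,0],[0,0,0,0],[0,0,0,0],[0,0,0,0],[0,0,0,0]]}}

```text
t: 9.3
ee_pos: [552.0, 206.0, 305.9]
orientation: [-1.163, -1.28, 1.279]
ft_force: [-0.2, -0.2, -2.0]
width: 23.1
```

Run:
```python
from h import *
plan((553,204.5,306),1.66)
m=camera_model('wrist');w=get_image('wrist');s=get_image('side');t=get_image('top')
f=lambda i,r:cv2.resize(i[r[1]:r[3],r[0]:r[2]],(390,290),interpolation=cv2.INTER_CUBIC)
print([(np.round(d['at'],1).tolist(),round(d['conf'],2)) for d in tip_of('wrist','tube_mouth')])
o=get_obs();b=o['ee_pos']-[0,0,81]
print('pin bottom',b,'wrist px',proj(m,b),'side px',proj(camera_model('side'),b),'top',proj(camera_model('top'),b),'pin top wrist',proj(m,b+[0,0,100]))
cv2.imwrite('pics/w3.png',np.vstack([f(w,(250,130,410,249)),f(s,(220,100,380,219))]))
```

```text
t 9.3 p [552.  206.  305.9] toolx yaw 1.666 tooly [ 0.  0. -1.] q6 -1.33
 yaw change 3.135 -> turn about tool y -3.135 shift in turned frame [ 1.6 -0.1  0.9] in current [-1.6 -0.1 -0.9]
 yaw change -0.006 -> turn about tool y 0.006 shift in turned frame [-1.6 -0.1 -0.9] in current [-1.6 -0.1 -0.9]
 yaw change 3.135 -> turn about tool y -3.135 shift in turned frame [ 1.6 -0.1  0.9] in current [-1.6 -0.1 -0.9]
[([324.6, 201.2], 0.78)]
pin bottom [551.9577431  206.03094045 224.88453702] wrist px [[325.67979854 211.97918319]] side px [[275.67595928 152.37141501]] top [[253.55272668 222.32022293]] pin top wrist [[326.05354793 285.37194346]]
```

View pics/w3.png

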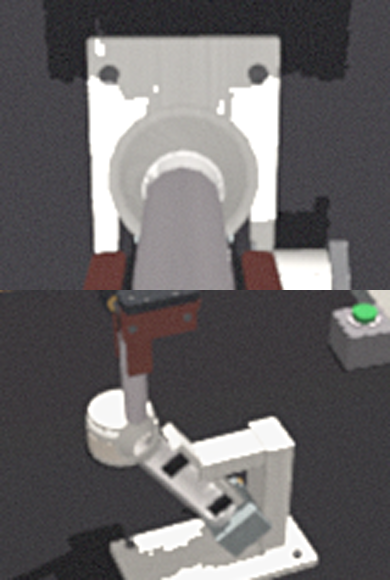

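The crop shows the pin centred in the funnel sideways, with both at column ~325. Going down into the funnel.

{"api": "arm_command", "payload": {"targets": [[0,10,0,0],[0,10,0,0],[0,10,0,0],[0,8,0,0],[0,3,0,0],[0,0,0,0],[0,0,0,0]]}}

```text
t: 10.08
ee_pos: [551.8, 206.3, 264.1]
orientation: [-1.162, -1.279, 1.28]
ft_force: [-0.5, -0.5, -1.4]
width: 23.3
```

{"api": "arm_command", "payload": {"targets": [[0,2,0,0],[0,2,0,0],[0,0,0,0]]}}

```text
t: 10.33
ee_pos: [553.5, 206.6, 262.4]
orientation: [-1.165, -1.284, 1.277]
ft_force: [3.2, -0.7, 5.9]
width: 23.2
```

{"api": "arm_command", "payload": {"targets": [[0,0.8,2,0],[0,0.8,2,0],[0,0.8,2,0],[0,0.8,2,0],[0,0,0,0]]}}

```text
t: 10.75
ee_pos: [548.5, 206.1, 262.1]
orientation: [-1.17, -1.29, 1.273]
ft_force: [5.4, -3.3, 16.7]
width: 23.2
```

{"api": "arm_command", "payload": {"targets": [[0,0.9,2,0],[0,0.9,2,0],[0,0.9,2,0],[0,0.9,2,0],[0,0,0,0]]}}

```text
t: 11.17
ee_pos: [541.7, 205.6, 260.8]
orientation: [-1.172, -1.293, 1.271]
ft_force: [3.0, -4.3, 30.1]
width: 23.6
```

Run:
```python
from h import *
o=get_obs();print(o['t'],o['ee_pos'],o['ft_force'],o['moment'],o['width'])
s=get_image('side');w=get_image('wrist')
f=lambda i,r:cv2.resize(i[r[1]:r[3],r[0]:r[2]],(390,290),interpolation=cv2.INTER_CUBIC)
cv2.imwrite('pics/w4.png',np.hstack([f(w,(245,130,405,249)),f(s,(220,100,380,219))]))
```

```text
11.1667 [541.71739277 205.59563115 260.7703608 ] [ 2.97665653 -4.31299512 30.11795798] [-1.00522234 -1.14560535 -0.00839449] 23.55618118671681
```

View pics/w4.png

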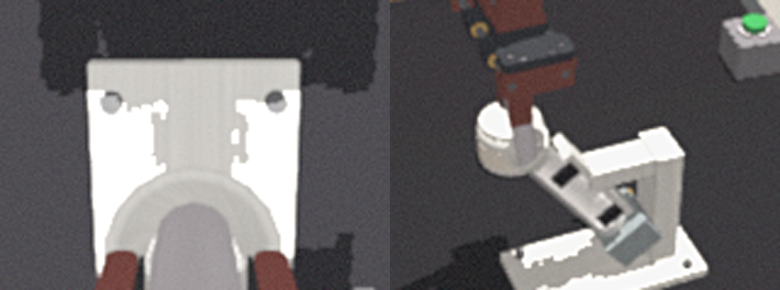

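{"api": "arm_command", "payload": {"targets": [[0,-2,2,0],[0,-1,2,0],[0,0,2,0],[0,0,2,0],[0,0,0,0]]}}

```text
t: 11.68
ee_pos: [530.9, 204.3, 259.9]
orientation: [-1.168, -1.287, 1.275]
ft_force: [3.0, -2.0, 11.0]
width: 23.6
```

{"api": "arm_command", "payload": {"targets": [[0,0,2,0],[0,0,2,0],[0,0,2,0],[0,0,2,0],[0,0,0,0]]}}

```text
t: 12.1
ee_pos: [521.7, 203.4, 258.4]
orientation: [-1.165, -1.284, 1.277]
ft_force: [3.9, -2.2, 5.3]
width: 23.7
```

Run:
```python
from h import *
o=get_obs();print(o['t'],o['ee_pos'],o['ft_force'],o['moment'],o['width'])
s=get_image('side');w=get_image('wrist')
f=lambda i,r:cv2.resize(i[r[1]:r[3],r[0]:r[2]],(390,290),interpolation=cv2.INTER_CUBIC)
cv2.imwrite('pics/w5.png',np.hstack([f(w,(225,170,425,319)),f(s,(240,120,320,179))]))
```

```text
12.1 [521.72948723 203.40720059 258.38961258] [ 3.90926558 -2.17195121  5.34941563] [-0.30747492 -1.27523672 -0.06218118] 23.674734035716035
```

View pics/w5.png

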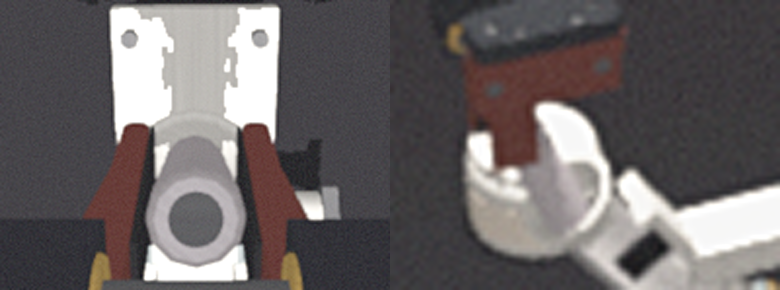

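The crops show the pin pivoting in the grip, leaning about 25° into the funnel. Finishing the tilt, then feeding along the tube axis.

{"api": "arm_command", "payload": {"targets": [[-0.3,1.5,2,0],[-0.3,2,2,0],[-0.3,2,2,0],[-0.3,2,1,0],[0,0,0,0]]}}

```text
t: 12.62
ee_pos: [513.8, 202.0, 250.5]
orientation: [-1.163, -1.282, 1.278]
ft_force: [1.0, 1.3, 5.7]
width: 23.1
```

{"api": "arm_command", "payload": {"targets": [[0,2.5,-1.5,0],[0,2.5,-1.7,0],[0,2.5,-1.7,0],[0,2.5,-1.7,0],[0,0,0,0]]}}

```text
t: 13.03
ee_pos: [520.2, 202.3, 239.1]
orientation: [-1.162, -1.28, 1.279]
ft_force: [3.4, 1.4, 0.5]
width: 23.5
```

Run:
```python
from h import *
o=get_obs();print(o['t'],o['ee_pos'],o['ft_force'],o['moment'],o['width'])
plan((551.5-35.6,201.6,250.8),1.666)
s=get_image('side');w=get_image('wrist')
f=lambda i,r:cv2.resize(i[r[1]:r[3],r[0]:r[2]],(390,290),interpolation=cv2.INTER_CUBIC)
cv2.imwrite('pics/w6.png',np.hstack([f(w,(225,170,425,319)),f(s,(240,120,320,179))]))
```

```text
13.0333 [520.19727833 202.31517325 239.07031336] [3.43342766 1.44209371 0.45071644] [ 0.37853854 -0.96921567  0.05227402] 23.52243410157369
t 13.03 p [520.2 202.3 239.1] toolx yaw 1.667 tooly [ 0.001  0.    -1.   ] q6 -1.32
 yaw change 3.141 -> turn about tool y -3.141 shift in turned frame [  0.3 -11.7  -4.4] in current [ -0.3 -11.7   4.3]
 yaw change -0.001 -> turn about tool y 0.001 shift in turned frame [ -0.3 -11.7   4.3] in current [ -0.3 -11.7   4.3]
 yaw change 3.141 -> turn about tool y -3.141 shift in turned frame [  0.3 -11.7  -4.4] in current [ -0.3 -11.7   4.3]
```

{"api": "arm_command", "payload": {"targets": [[0,2.3,-2.2,0],[0,2.3,-2.2,0],[0,2.3,-2,0],[0,2.3,-1.7,0],[0,2.3,-1.7,0],[0,0,0,0]]}}

```text
t: 13.63
ee_pos: [529.4, 202.9, 227.0]
orientation: [-1.162, -1.279, 1.28]
ft_force: [3.0, 2.0, -2.0]
width: 23.5
```

{"api": "arm_command", "payload": {"targets": [[0,0,0,0],[0,0,0,0],[0,0,0,0],[0,0,0,0],[0,0,0,0],[0,0,0,0]], "gripper": 45}}

```text
t: 14.13
ee_pos: [529.4, 202.9, 227.9]
orientation: [-1.162, -1.28, 1.28]
ft_force: [0.2, -0.5, -0.9]
width: 39.6
```

Run:
```python
from h import *
o=get_obs();print(o['t'],o['ee_pos'],o['ft_force'],o['moment'],o['width'])
s=get_image('side');w=get_image('wrist')
f=lambda i,r:cv2.resize(i[r[1]:r[3],r[0]:r[2]],(390,290),interpolation=cv2.INTER_CUBIC)
cv2.imwrite('pics/w7.png',np.hstack([f(w,(225,170,425,319)),f(s,(240,120,360,209))]))
for c in('side','wrist'): print(c,[(np.round(d['at']).tolist(),round(d['conf'],2)) for d in tip_of(c,'pin_a_mid')])
```

```text
14.1333 [529.35184178 202.92035812 227.91771102] [ 0.19896132 -0.49901756 -0.89985608] [ 0.07708373 -0.10238943 -0.04706695] 39.55452147384001
side [([334.0, 275.0], 0.64)]
wrist [([94.0, 239.0], 0.93), ([324.0, 282.0], 0.64)]
```

View pics/w7.png

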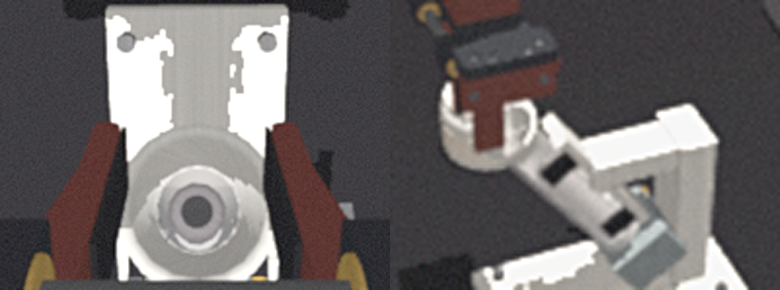

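The first pin has dropped: the wrist crop shows its end face concentric and small, deep in the tube, and the side view shows nothing sticking out. Going for the second pin.

{"api": "arm_command", "payload": {"targets": [[0,-20,0,0],[0,-35,0,0],[0,-35,0,0],[-20,0,0.6,0],[-38,0,0.6,0],[-38,0,0.6,0],[-38,0,0.6,0],[-38,0,0.6,0],[-38,0,0.6,0],[-38,0,0.6,0],[-38,0,0.6,0],[-38,0,0.6,0],[-38,0,0.6,0],[-38,0,0.6,0],[-21,0,0.6,0]]}}

```text
t: 15.58
ee_pos: [562.7, -220.4, 317.9]
orientation: [-1.164, -1.278, 1.279]
ft_force: [0.6, 1.0, 0.0]
width: 39.3
```

{"api": "arm_command", "payload": {"targets": [[0,11,0,0.116],[0,11,0,0.116],[0,11,0,0.116],[0,11,0,0.116],[0,11,0,0.116],[0,11,0,0.116],[0,11,0,0.116],[0,11,0,0.116],[0,11,0,0.116],[0,11,0,0.116],[0,11,0,0.116],[0,11,0,0.116],[0,0,0,0],[0,0,0,0]], "gripper": 100}}

```text
t: 16.75
ee_pos: [562.4, -216.6, 185.5]
orientation: [-1.559, -0.218, 0.22]
ft_force: [-0.5, -0.1, -0.2]
width: 87.5
```

Run:
```python
from h import *
plan((561,-197,91),.275); print(get_obs()['width'])
m=camera_model('wrist');w=get_image('wrist');cv2.imwrite('pics/w8.png',w)
d=silhouettes('wrist','pin_a')
for e in d: print(np.round(e['at']),e['conf'],e['pixels'].sum())
print(proj(m,[(561,-197,110),(576,-251,118)]))
```

```text
t 16.75 p [ 562.4 -216.6  185.5] toolx yaw 0.278 tooly [-0.001  0.    -1.   ] q6 -0.67
 yaw change 3.138 -> turn about tool y -3.138 shift in turned frame [ -3.9  94.5 -19.4] in current [ 4.1 94.5 19.2]
 yaw change -0.003 -> turn about tool y 0.003 shift in turned frame [ 4.1 94.5 19.2] in current [ 4.1 94.5 19.2]
 yaw change 3.138 -> turn about tool y -3.138 shift in turned frame [ -3.9  94.5 -19.4] in current [ 4.1 94.5 19.2]
87.45009714951198
[328. 185.] 0.97 1130
[472. 189.] 0.8 1857
[325. 258.] 0.72 1564
[458.  19.] 0.56 2293
[[330.46079055 189.4099105 ]
 [329.73939184 263.45448823]]
```

View pics/w8.png

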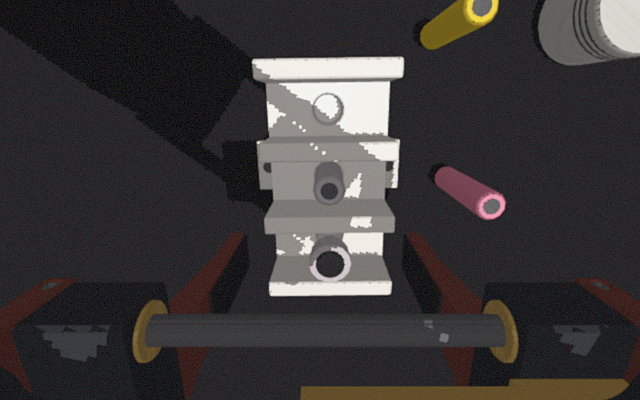

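The wrist view shows the empty well at (328,108), the second pin's top at (329,190) where predicted, and the gauge at (330,263).

{"api": "arm_command", "payload": {"targets": [[2,0,10,0],[2.1,0,9.2,0],[0,0,0,0],[0,20,0,0],[0,25,0,0],[0,25,0,0],[0,20,0,0],[0,4.5,0,0],[0,0,0,0],[0,0,0,0],[0,0,0,0]]}}

```text
t: 17.77
ee_pos: [562.5, -197.4, 92.8]
orientation: [-1.561, -0.218, 0.215]
ft_force: [-0.0, -0.1, 0.2]
width: 87.7
```

{"api": "arm_command", "payload": {"targets": [[0,0,0,0],[0,0,0,0],[0,0,0,0],[0,0,0,0],[0,0,0,0],[0,0,0,0],[0,0,0,0],[0,0,0,0],[0,0,0,0],[0,0,0,0],[0,0,0,0],[0,0,0,0]], "gripper": 0}}

```text
t: 18.77
ee_pos: [561.2, -197.2, 91.3]
orientation: [-1.56, -0.215, 0.216]
ft_force: [-0.6, -0.5, 0.5]
width: 23.2
```

{"api": "arm_command", "payload": {"targets": [[0,-15,0,0],[0,-25,0,0],[0,-28,0,0],[0,-28,0,0],[0,-28,0,0],[0,-28,0,-0.116],[0,-28,0,-0.116],[0,-28,0,-0.116],[0,-14,0,-0.116],[0,0,0,-0.116],[0,0,0,-0.116],[0,0,0,-0.116],[0,0,0,-0.116],[0,0,0,-0.116],[0,0,0,-0.116],[0,0,0,-0.116],[0,0,0,-0.116]]}}

```text
t: 20.18
ee_pos: [561.1, -196.9, 312.8]
orientation: [-1.158, -1.283, 1.284]
ft_force: [0.4, -0.1, -2.2]
width: 23.5
```

{"api": "arm_command", "payload": {"targets": [[15,0,-2,0],[30,0,-2,0],[37,0,-2.5,0],[37,0,-2.5,0],[37,0,-2.5,0],[37,0,-2.5,0],[37,0,-2.5,0],[37,0,-2.5,0],[37,0,-2.5,0],[37,0,-2.5,0],[30,0,-2,0],[20,0,-2,0],[10.6,0,-1.4,0],[0,0,0,0],[0,0,0,0],[0,0,0,0],[0,0,0,0]]}}

```text
t: 21.6
ee_pos: [552.2, 204.1, 313.3]
orientation: [-1.163, -1.278, 1.279]
ft_force: [-0.3, -1.1, -3.0]
width: 23.5
```

Run:
```python
from h import *
plan((552,205.5,267),1.666);o=get_obs();print(o['width'],o['ft_force'])
```

```text
t 21.6 p [552.2 204.1 313.3] toolx yaw 1.665 tooly [-0. -0. -1.] q6 -1.33
 yaw change -3.141 -> turn about tool y 3.141 shift in turned frame [-1.4 46.3 -0. ] in current [ 1.4 46.3  0. ]
 yaw change 0.001 -> turn about tool y -0.001 shift in turned frame [ 1.4 46.3  0. ] in current [ 1.4 46.3  0. ]
 yaw change -3.141 -> turn about tool y 3.141 shift in turned frame [-1.4 46.3 -0. ] in current [ 1.4 46.3  0. ]
23.481542851563685 [-0.29637695 -1.09182768 -3.00090496]
```

{"api": "arm_command", "payload": {"targets": [[1,12,0,0],[0,12,0,0],[0,12,0,0],[0,9,0,0],[0,4,0,0],[0,2,0,0],[0,0,0,0],[0,0,0,0]]}}

```text
t: 22.27
ee_pos: [553.1, 206.5, 262.7]
orientation: [-1.164, -1.281, 1.278]
ft_force: [1.9, -0.4, 2.6]
width: 23.4
```

{"api": "arm_command", "payload": {"targets": [[0,0.5,2,0],[0,0.3,2,0],[0,0.3,2,0],[0,0.3,2,0],[0,0.3,2,0],[0,0.3,2,0],[0,0.3,2,0],[0,0.3,2,0],[0,0,0,0]]}}

```text
t: 23.02
ee_pos: [538.9, 205.0, 262.3]
orientation: [-1.167, -1.286, 1.276]
ft_force: [4.3, -1.8, 11.3]
width: 23.6
```

{"api": "arm_command", "payload": {"targets": [[0,0.3,2,0],[0,0.3,2,0],[0,0.3,2,0],[0,0.5,2,0],[0,0.5,2,0],[0,0.5,2,0],[0,0.5,2,0],[0,0.5,2,0],[0,0,0,0]]}}

```text
t: 23.77
ee_pos: [522.5, 203.6, 259.1]
orientation: [-1.167, -1.285, 1.276]
ft_force: [1.1, -2.9, 17.0]
width: 23.6
```

{"api": "arm_command", "payload": {"targets": [[-0.3,1,2,0],[-0.3,1.5,2,0],[-0.3,1.5,2,0],[-0.3,1.5,1,0],[0,0,0,0]]}}

```text
t: 24.18
ee_pos: [514.4, 202.0, 252.1]
orientation: [-1.164, -1.283, 1.277]
ft_force: [1.4, 0.7, 7.2]
width: 23.4
```

{"api": "arm_command", "payload": {"targets": [[0,2.4,-1.6,0],[0,2.4,-1.6,0],[0,2.4,-1.6,0],[0,2.4,-1.6,0],[0,2.4,-1.8,0],[0,0,0,0]]}}

```text
t: 24.68
ee_pos: [521.9, 202.4, 238.3]
orientation: [-1.162, -1.28, 1.279]
ft_force: [2.8, 1.5, -1.0]
width: 23.6
```

{"api": "arm_command", "payload": {"targets": [[0,2.4,-2,0],[0,2.4,-2,0],[0,2.2,-2,0],[0,2,-1.8,0],[0,0,0,0],[0,0,0,0]]}}

```text
t: 25.18
ee_pos: [529.2, 202.9, 229.2]
orientation: [-1.162, -1.279, 1.28]
ft_force: [2.8, 2.0, -2.1]
width: 23.2
```

Run:
```python
from h import *
plan((529.4,203,227.9),1.666);o=get_obs();print(o['width'],o['ft_force'])
```

```text
t 25.18 p [529.2 202.9 229.2] toolx yaw 1.667 tooly [-0.001 -0.    -1.   ] q6 -1.32
 yaw change 3.141 -> turn about tool y -3.141 shift in turned frame [-0.1  1.3  0.2] in current [ 0.1  1.3 -0.2]
 yaw change -0.001 -> turn about tool y 0.001 shift in turned frame [ 0.1  1.3 -0.2] in current [ 0.1  1.3 -0.2]
 yaw change 3.141 -> turn about tool y -3.141 shift in turned frame [-0.1  1.3  0.2] in current [ 0.1  1.3 -0.2]
23.242952969350323 [ 2.78700676  1.96096578 -2.12821888]
```

{"api": "arm_command", "payload": {"targets": [[0,0,0,0],[0,0,0,0],[0,0,0,0],[0,0,0,0],[0,0,0,0],[0,0,0,0]], "gripper": 50}}

```text
t: 25.68
ee_pos: [529.2, 202.9, 229.9]
orientation: [-1.162, -1.28, 1.28]
ft_force: [0.2, -0.4, 0.2]
width: 43.9
```

{"api": "arm_command", "payload": {"targets": [[0,-8,0,0],[0,-20,0,0],[0,-30,0,0],[0,-30,0,0],[0,-30,10,0],[0,0,0,0],[0,0,0,0],[0,0,0,0]]}}

```text
t: 26.35
ee_pos: [519.0, 201.9, 347.7]
orientation: [-1.162, -1.28, 1.28]
ft_force: [-0.5, -0.0, 0.3]
width: 44.0
```

Run:
```python
from h import *
o=get_obs();print(o['t'],o['ee_pos'],o['ft_force'],o['width'])
s=get_image('side');w=get_image('wrist');mw=camera_model('wrist');ms=camera_model('side')
f=lambda i,r:cv2.resize(i[r[1]:r[3],r[0]:r[2]],(390,290),interpolation=cv2.INTER_CUBIC)
cv2.imwrite('pics/w9.png',np.vstack([np.hstack([f(w,(225,150,425,299)),f(s,(240,120,360,209))]),np.hstack([f(w,(0,0,400,298)),f(s,(220,240,420,389))])]))
mouth=np.array([551.5,205,202]);a=np.array([-.574*.995,-.574*.095,.819])
for c,m in(('side',ms),('wrist',mw)):
  print(c,'pin top/mid proj',proj(m,[mouth+45*a,mouth-5*a,mouth+65*a]).round(1).tolist(),[(np.round(d['at'],1).tolist(),round(d['conf'],2)) for d in tip_of(c,'pin_b_mid')])
```

```text
26.35 [519.01865113 201.91220787 347.70952039] [-0.45976268 -0.0203096   0.32239815] 44.00193739823648
side pin top/mid proj [[265.0, 150.4], [277.2, 161.2], [259.9, 145.9]] [([276.4, 159.0], 0.69), ([379.3, 312.0], 0.62), ([267.3, 163.6], 0.62)]
wrist pin top/mid proj [[325.7, 209.5], [325.7, 223.1], [325.8, 202.6]] [([323.6, 221.3], 0.72), ([68.3, 242.6], 0.63)]
```

View pics/w9.png

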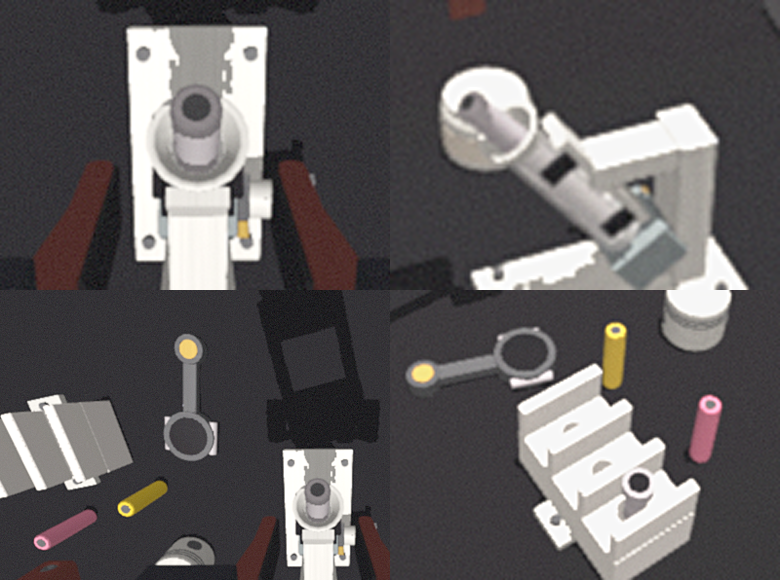

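The crops show the second pin 45 mm or so proud of the funnel: its top is at side px (265,151), where (265,150) is expected if seated. The wrist view reads (326,205) against an expected (326,209.5), so it is slightly ambiguous. I'll settle it with a gentle touch of the closed fingertips. The bystanders, the look-alikes and the gauge are in place.

{"api": "arm_command", "payload": {"targets": [[0,0,-5,0],[0,0,-5,0],[0,15,0,0],[0,20,0,0],[0,20,0,0],[0,15,0,0],[0,8,0,0],[0,0,0,0],[0,0,0,0],[0,0,0,0],[0,0,0,0]], "gripper": 0}}

```text
t: 27.47
ee_pos: [530.0, 203.2, 271.0]
orientation: [-1.163, -1.281, 1.278]
ft_force: [0.3, -0.4, -0.6]
width: -0.0
```

{"api": "arm_command", "payload": {"targets": [[0,1.5,0,0],[0,1.5,0,0],[0,0,0,0]]}}

```text
t: 27.72
ee_pos: [529.3, 203.0, 267.0]
orientation: [-1.162, -1.28, 1.28]
ft_force: [0.0, 0.4, 0.9]
width: 0.2
```

{"api": "arm_command", "payload": {"targets": [[0,1.5,0,0],[0,1.5,0,0],[0,0,0,0]]}}

```text
t: 27.97
ee_pos: [529.1, 202.9, 263.5]
orientation: [-1.162, -1.279, 1.28]
ft_force: [0.2, 0.5, 0.1]
width: 0.4
```

{"api": "arm_command", "payload": {"targets": [[0,1,0,0],[0,1,0,0],[0,0,0,0]]}}

```text
t: 28.22
ee_pos: [529.2, 203.0, 261.6]
orientation: [-1.162, -1.279, 1.28]
ft_force: [-0.8, -0.1, -0.7]
width: 0.5
```

{"api": "arm_command", "payload": {"targets": [[0,1,0,0],[0,1,0,0],[0,0,0,0]]}}

```text
t: 28.47
ee_pos: [529.2, 203.0, 259.9]
orientation: [-1.162, -1.28, 1.28]
ft_force: [-0.6, -0.3, 1.1]
width: 0.6
```

{"api": "arm_command", "payload": {"targets": [[0,1,0,0],[0,1,0,0],[0,0,0,0]]}}

```text
t: 28.72
ee_pos: [529.3, 203.2, 259.1]
orientation: [-1.162, -1.28, 1.279]
ft_force: [-4.3, -0.7, 11.3]
width: 0.7
```

{"api": "arm_command", "payload": {"targets": [[0,1,0,0],[0,0.5,0,0],[0,0,0,0]]}}

```text
t: 28.97
ee_pos: [529.4, 203.4, 258.7]
orientation: [-1.162, -1.281, 1.278]
ft_force: [-7.6, -1.5, 18.7]
width: 0.4
```

Firm contact at tip height of about 242 mm (about 244 expected when seated), holding 19 N without giving way, so the stack is solid. Backing off.

{"api": "arm_command", "payload": {"targets": [[0,-5,0,0],[0,-20,0,0],[0,-30,0,0],[0,-30,5,0],[0,-20,20,0],[0,0,20,0],[0,0,0,0],[0,0,0,0],[0,0,0,0],[0,0,0,0],[0,0,0,0],[0,0,0,0]]}}

```text
t: 29.97
ee_pos: [484.9, 198.7, 360.7]
orientation: [-1.162, -1.279, 1.28]
ft_force: [-0.1, 0.1, -0.2]
width: 0.2
```

Run:
```python
from h import *
o=get_obs();print(o['t'],o['ee_pos'],o['ft_force'])
s=get_image('side');old=cv2.imread('pics/w9.png');b=cv2.imread('pics/side.png')
n=cv2.resize(s[120:209,240:360],(390,290),interpolation=cv2.INTER_CUBIC)
print('pin area diff vs before push',cv2.absdiff(n,old[:290,390:])[60:200,40:180].mean())
for nme,(x,y) in dict(piston=(377,250),conrod=(262,280),tin=(265,155),yellow=(335,273),pink=(381,311),gauge=(347,345)).items():
    print(nme,cv2.absdiff(s,b)[y-18:y+18,x-22:x+22].mean().round(1))
close_job()
```

```text
29.9667 [484.88686826 198.65057126 360.69891537] [-0.07221062  0.07527044 -0.2064846 ]
pin area diff vs before push 4.206326530612245
piston 2.3
conrod 3.3
tin 12.8
yellow 3.1
pink 3.3
gauge 3.8
the job is handed in; nothing more can be done
```

I lifted both plain steel pins out of the carrier and fed them one after the other into the sloping tube. I pivoted each one in the grip against the funnel, then released it. The job was handed in at about 30 s with the arm clear.

**Seating:** The second pin stands out of the mouth at about its expected height. The side picture put its top within about 1 px of the seated prediction, while the wrist picture was about 4.5 px off. A touch with the closed fingertips settled it. They met the pin at about 242 mm (about 244 mm expected), and it held nearly 19 N without giving way. I could not see the first pin directly against the closed end. I infer that it is there from how low the second pin sits and from that firm contact.

**Other items:** In the last side picture the piston, connecting rod, yellow and pink look-alikes and gauge match the first picture. The grease tin's area differs more (12.8 against about 3 for the others). The second pin now overlaps that area, and nothing touched the tin, but I did not check it separately.

**Forces:** The highest reading was about 30 N at the wrist, while tilting the first pin.

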